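# Dispense one glazing packer and lay it out

## Robot

A 6-joint arm with a two-finger parallel gripper is mounted at the origin on the work surface. World frame = base frame: x ahead of the robot, y to its left, z up, the work surface at z = 0. Lengths are in m, angles in rad, forces in N, time in s.
With the tool pointing down it reaches from about 0.325 to 0.85 m from the base axis. Payload 4.4 kg.
Tool frame: the origin (TCP) lies on the centre line of the jaws, within the pads' length; the fingertips stand 19 mm ahead of it and the grasp point (between the pads) is the TCP; z points along the fingers, y is the direction in which the jaws open and shut (so a half turn about z gives the same grasp; the last joint's range is limited). The gripper opens to 94 mm and grips with 3 to 60 N. Pads are 16 mm wide; open, the fingers measure 119 mm over their backs; the gripper's body (75 mm by 177 mm) begins 78 mm behind the grasp point.
Start: joints at [1.123, 0.207, 1.542, -0, 1.393, -0.15], TCP at [0.169, 0.55, 0.224] pointing down, gripper open.
Joint ranges: [-2.73, 2.73], [-0.86, 2.22], [0.23, 2.46], [-1.11, 4.25], [0.08, 2.63], [-2.82, 2.82]. Speed limits (rad/s): [2.79, 2.79, 3.14, 3.14, 3.14, 3.14].

## Interface

Orientations are given as a 3x3 rotation matrix whose columns are the frame's x, y, z axes.
In Python, from station import robot, claw, imaging, close_job gives the robot as it stands. Calls block until the motion is done:
- robot.move_pose(position, orientation): joint-space move of the TCP to a pose.
- robot.line_to(position, v=0.15, rotation=None, stop_force=None): straight line of the TCP; rotation=None keeps the orientation; v is the mean speed in m/s. With stop_force (N) it stops when the force on the tool has changed by that much, and returns True; else False.
- robot.move_joints(angles): joint-space move.
- claw.command_gripper(opening): finger opening in m; the grip force is fixed at half the most; returns when the fingers have stopped.
- robot.pause(seconds).
- robot.solve_ik(position, orientation): joint angles nearest the present ones, or None.
- robot.read_state(): the state.
- imaging.read_camera(name): name is "side" or "top" or "wrist"; returns a dict with "pixels" (400x640x3 uint8, red, green, blue), "mtx" (3x3 intrinsics, pixels), "R" (3x3) and "t" (3): a world point X has camera coordinates R X + t. Camera axes: x right, y down, z forward; pixel columns grow to the right and rows downward; lengths in m; the calibration is good to about 2 mm. A picture is of the moment at which its call begins. There is no depth.
A pose or a line that the arm cannot do raises robot.PlanningError and nothing moves.
- close_job(): hands the job in, once; it reports no verdict.
The state is a dict: "clock": time; "qpos": joint angles; "joint_vel": joint speeds; "tau": joint torques, N m; "eef_pos": TCP position; "ee_rot": TCP orientation; "wrist_force": force on the tool from outside, world axes, zero at the start; "ft_torque": the same for the moment, N m; "width": finger opening in m.
Only numpy, scipy, OpenCV 4.12 (cv2) and the standard library are available. Lean on these libraries where they do the work, as an engineer would, in place of code of your own. Each camera call takes 0.05 s, during which the arm holds its last target.

## Task

At the glazing bench, press the red plunger of the blue packer dispenser once, right down, and let it come back up, so that a single orange packer slides out of the mouth onto the tray. Then push that packer sideways along the tray with the fingertips until it lies flat, fully on the round green pad, and leave it there. Do not pinch, lift or tip the packer, keep the other packers in the dispenser, and leave everything else on the bench where it is.

Things in the scene. Friction and masses are not known exactly. Their poses are not given: they have to be found in the camera images.
- dispenser: Bolted-down blue packer dispenser with a metal tray in front. Origin on the table under the middle of its open-topped magazine; +x points from the mouth to the rear, y left seen along +x; packers come out towards -x. Magazine and housing: 53 mm wide (y -27 to 27), x -19 to 85 mm, 54 mm high. A second press would push out a second packer.
- tray_drop (a point): On the tray's top face, where the packer's middle comes to rest after a full slow press (30 mm/s): x = -46 mm, y = 0 in the dispenser's frame; a quick jab slides it further, at most to the front lip. The flat tray spans x -110 to 15 mm, y -180 to 180 mm in that frame; its top is 4 mm above the table, with 4 mm thick lips standing 6 mm above it along front and sides.
- plunger (a joint): Travel of the plunger, m: 0 at rest (up), 0.016 fully down. A vertical spring slide: about 3.5 N to start, 8 N at the bottom, plus 30 N per m/s of speed and a few N for moving the packers; it comes back up by itself within half a second when let go.
- plunger_top (a point): Centre of the top face of the plunger's flat red cap, 36 mm in diameter and 10 mm thick; at rest it is 84 mm above the table, at x = +50 mm, y = 0 in the dispenser's frame. It moves down with the plunger.
- mouth (a point): Middle of the lower edge of the mouth, at tray level in the outer face of the dispenser's front wall (x = -18.5 mm in its frame). The mouth is 43 mm wide and 13 mm high.
- packer1: The lowest orange plastic packer in the magazine, the one that comes out: a flat block 28 mm (its x) by 40 mm (its y) by 10 mm thick, some 11 to 22 g. Origin at the centre of its underside, 4 mm above the table while it lies on the tray; axes along the dispenser's while in the magazine.
- packer2: The second packer in the stack, the same as packer1; it must stay in the magazine (it drops 10 mm to the slot floor after the press).
- packer3: The top packer of the stack, the same as packer1; it must stay in the magazine.
- pad_green: Round green pad, 90 mm in diameter, flat and flush on the tray (no edge to catch); origin at its centre, at tray level. It lies on the tray about 110 mm to the left or to the right of the mouth, with its centre 36 to 56 mm in front of the magazine's middle.
- pad_grey: Round dark grey pad of the same size on the other side of the mouth; the tin stands on it. Not the target.
- tin: Yellow tin, 44 mm in diameter, 45 mm high, standing on the grey pad. Bystander. Origin under its centre.
- jar: White jar, 52 mm in diameter, 60 mm high, standing on the table beside the dispenser's housing. Bystander. Origin under its centre.
- tape: Blue roll of tape lying flat, 90 mm outer diameter, 24 mm high, on the other side of the housing. Bystander. Origin under its centre.
- putty_knife: Putty knife, 200 mm long, lying on the table to the robot's right. Bystander.
- screwdriver: Yellow screwdriver, 180 mm long, lying on the table to the robot's left. Bystander.
- cartridge: White sealant cartridge standing upright, 48 mm in diameter, 225 mm high with its nozzle, far left. Bystander. Origin under its centre.
- sanding_block: Cork sanding block 100 x 60 x 35 mm, far right. Bystander. Origin under its centre.

How it is judged:
On the way, in this order (a step that is already met when the one before it is completed fails the run):
1. the plunger is pressed right down (at least 13 of its 16 mm) (value of joint plunger above 0.013 m), for 0.05 s.
2. the plunger is back up and the packer lies out on the tray, clear of the mouth (value of joint plunger below 0.003 m and x of packer1 in the frame of dispenser below -0.033 m), for 0.1 s.
At the end, for the whole second after the job is handed in: packer1 lies flat and still on the tray with its centre within 26 mm of the centre of the green pad (so fully on the pad), the plunger is back up within 3 mm, and the other two packers are still in the magazine (horizontal distance between packer1 and pad_green below 0.026 m and height (world z) of packer1 below 0.008 m and angle between packer1's own z axis and vertical below 0.1 rad and linear speed of packer1 below 0.01 m/s and value of joint plunger below 0.003 m and x of packer2 in the frame of dispenser between -0.008 and 0.008 m and z of each of packer2, packer3 in the frame of dispenser below 0.03 m and x of packer3 in the frame of dispenser between -0.008 and 0.008 m); the robot touches nothing.
It fails at once if a second packer is pushed out of the magazine, or one is taken out of it (x of any of packer2, packer3 in the frame of dispenser below -0.014 m or height (world z) of packer2 above 0.03 m or height (world z) of packer3 above 0.04 m).
It fails at once if the packer is lifted (more than 10 mm) or tipped (height (world z) of packer1 above 0.014 m or angle between packer1's own z axis and vertical above 0.5 rad).
It fails at once if the packer is pinched or pressed hard (over 12 N) by the fingers (contact force between the fingers and packer1 above 12 N).
It fails at once if a bystander is moved by more than 20 mm or tipped over (distance of any of tin, jar, tape, putty_knife, screwdriver, cartridge, sanding_block from where it was at the start of the episode above 0.02 m or angle between any of tin, jar, tape, putty_knife, screwdriver, cartridge, sanding_block's own z axis and vertical above 0.4 rad).
It also fails if it takes over 51 s, if anything falls off the work surface, if the arm or the gripper's body presses on something with over 40 N, if the wrist force passes 120 N, or if a joint passes its speed limit or range.

## Working session

There is one attempt and no reset: what is moved stays moved. The work goes in short steps, each a Python script; the robot and the scene stay as the last script left them, time stands still between calls to the robot, and variables do not carry over. Pictures are saved under pics/ and viewed, and the job is handed in when it is done.

```bash
mkdir -p pics
python3 - <<'E'
from station import robot, claw, imaging
import cv2,numpy as np
for n in ["top","side"]:
    c=imaging.read_camera(n); cv2.imwrite(f"pics/{n}0.png",c["pixels"][:,:,::-1]); print(n,c["mtx"].tolist(),c["R"].tolist(),c["t"].tolist())
    np.savez(f"{n}0.npz",**c)
print(robot.read_state()["clock"],robot.read_state()["ee_rot"])
E
```

```text
top [[440.14777399908917, 0.0, 311.88515950318424], [0.0, 440.14777399908917, 193.64336317019865], [0.0, 0.0, 1.0]] [[0.028111782473166307, -0.999243579485774, -0.026869993350179283], [-0.9966913148495504, -0.0259688930868034, -0.07701973445371184], [0.07626369116201688, 0.028946251023292652, -0.9966674289661728]] [0.004651087085741408, 0.5832985438316861, 1.1259493841606647]
side [[450.2406204962688, 0.0, 315.7165027668298], [0.0, 450.2406204962688, 202.06382631993205], [0.0, 0.0, 1.0]] [[0.9351963045818042, -0.35379332019895593, -0.015432384104101755], [-0.23993008325023196, -0.6009605031301453, -0.7624172275264375], [0.26046386898776247, 0.7167124669350754, -0.646901702495645]] [-0.5510978872282788, 0.20430359595130815, 1.1160130412270135]
0.1 [[-9.55985872e-01  2.93411407e-01 -8.70595356e-04]
 [ 2.93412545e-01  9.55984199e-01 -1.81373485e-03]
 [ 3.00104910e-04 -1.98934849e-03 -9.99997976e-01]]
```

View pics/top0.png

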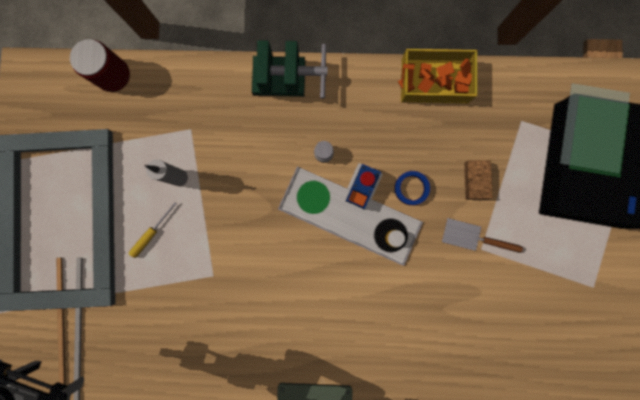

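View pics/side0.png

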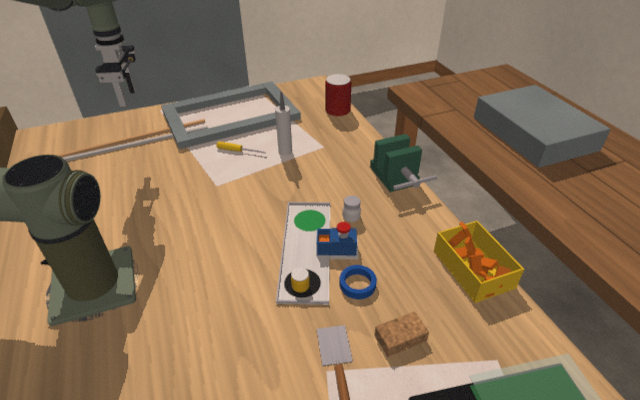

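The top view shows the tray running from (290,180) to (415,250). The green pad is at (313,197), the red plunger at (368,179), the jar at (324,152), the tape at (412,187) and the tin at (395,238). Next I'll enlarge it.

Run:
```python
import cv2,numpy as np
a=cv2.imread("pics/top0.png"); b=cv2.imread("pics/side0.png")
cv2.imwrite("pics/topz.png",cv2.resize(a[140:270,270:430],None,fx=5,fy=4.6*5/4.6 if 0 else 4.6,interpolation=cv2.INTER_CUBIC))
cv2.imwrite("pics/sidez.png",cv2.resize(b[190:310,265:395],None,fx=5,fy=5,interpolation=cv2.INTER_CUBIC))
h=cv2.cvtColor(a,cv2.COLOR_BGR2HSV)
for n,lo,hi in [("green",(50,100,60),(75,255,255))]:
    m=cv2.inRange(h,lo,hi);_,_,s,c=cv2.connectedComponentsWithStats(m)
    print(n,[(s[i].tolist(),c[i].tolist()) for i in range(1,len(s)) if s[i,4]>100])
m=cv2.inRange(h,(0,200,100),(5,255,255))|cv2.inRange(h,(172,200,100),(180,255,255));_,_,s,c=cv2.connectedComponentsWithStats(m)
print([(s[i].tolist(),c[i].tolist()) for i in range(1,len(s)) if s[i,4]>20])
```

```text
green [([298, 181, 31, 32, 794], [312.9710327455919, 196.87783375314862])]
[([361, 173, 13, 12, 122], [367.21311475409834, 178.40983606557376])]
```

View pics/topz.png

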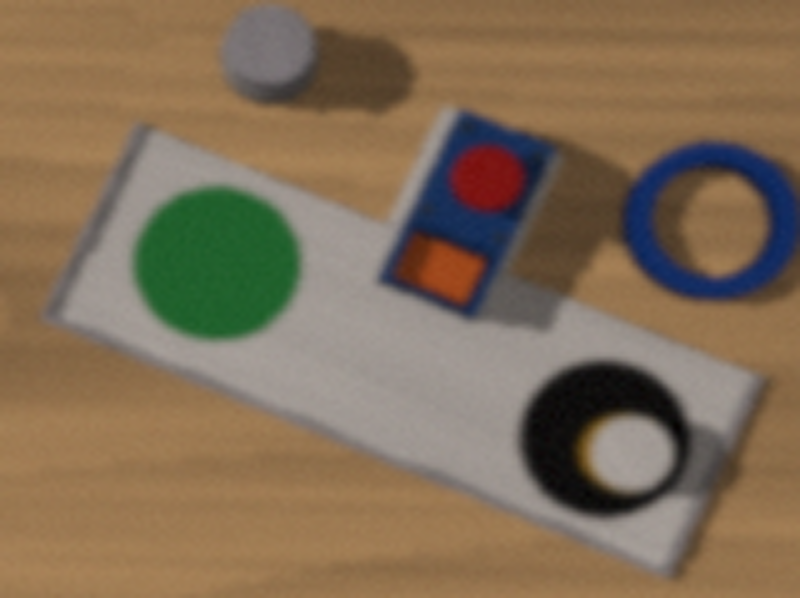

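View pics/sidez.png

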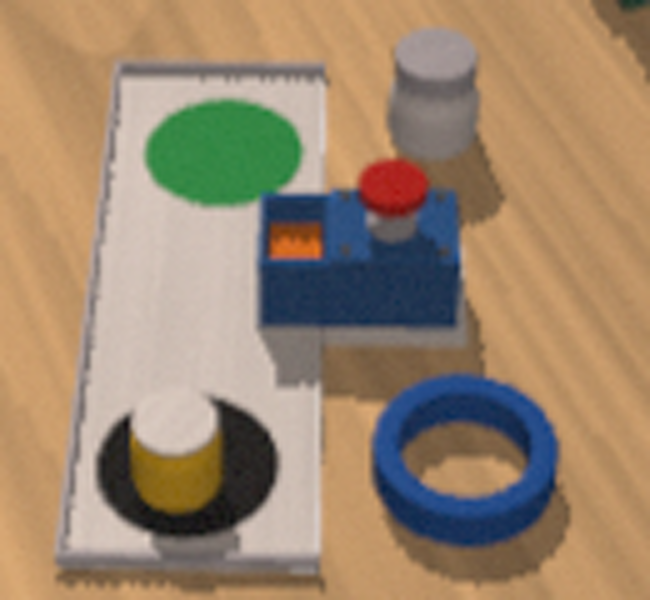

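```bash
cat > h.py <<'E'
import numpy as np
def ray(cam,u,v,z):
    K,R,t=cam["mtx"],cam["R"],cam["t"]
    C=-R.T@t; d=R.T@np.linalg.inv(K)@np.array([u,v,1.]); return C+d*(z-C[2])/d[2]
def proj(cam,X):
    p=cam["mtx"]@(cam["R"]@np.asarray(X)+cam["t"]); return p[:2]/p[2]
E
python3 - <<'E'
import numpy as np; from h import *
from scipy.optimize import least_squares
T=dict(np.load("top0.npz"));S=dict(np.load("side0.npz"))
t=lambda x,y:((x+.5)/5+269.5,(y+.5)/4.6+139.5)
s=lambda x,y:((x+.5)/5+264.5,(y+.5)/5+189.5)
obs=[(T,(367.2,178.4),(.05,0,.084),2),
 (T,t(140,125),(.015,.182,.008),1),(T,t(768,378),(.015,-.182,.008),1),(T,t(48,318),(-.112,.182,.008),1),(T,t(675,578),(-.112,-.182,.008),1),
 (T,t(380,282),(-.019,.0265,.054),1),(T,t(475,317),(-.019,-.0265,.054),1),(T,t(460,110),(.085,.0265,.054),1),(T,t(560,150),(.085,-.0265,.054),1),
 (S,s(394,187),(.05,0,.084),2),(S,s(262,195),(-.019,.0265,.054),1),(S,s(262,262),(-.019,-.0265,.054),1),(S,s(460,262),(.085,-.0265,.054),1),
 (S,s(118,65),(-.112,.182,.008),1),(S,s(323,68),(.015,.182,.008),1),(S,s(58,562),(-.112,-.182,.008),1),(S,s(320,568),(.015,-.182,.008),1)]
def W(p,q):
    c,sn=np.cos(p[2]),np.sin(p[2]); return np.array([p[0]+c*q[0]-sn*q[1],p[1]+sn*q[0]+c*q[1],q[2]])
f=lambda p:np.concatenate([(proj(c,W(p,q))-uv)*w for c,uv,q,w in obs])
r=least_squares(f,[.55,-.1,-.3],loss="soft_l1");p=r.x
print("pose",p);print(f(p).reshape(-1,2).round(1).tolist())
print("plunger",W(p,(.05,0,.084)), ray(T,367.2,178.4,.084),ray(S,*s(394,187),.084))
def loc(w):
    d=w[:2]-p[:2];c,sn=np.cos(p[2]),np.sin(p[2]);return [c*d[0]+sn*d[1],-sn*d[0]+c*d[1]]
for g in (ray(T,312.97,196.88,.004),ray(S,*s(223,152),.004)): print("green",g,loc(g))
for n,uv,z in (("jar",t(268,48),.06),("tape",t(713,220),.024),("tin",t(632,453),.045)):
    g=ray(T,*uv,z);print(n,g,loc(g))
np.save("pose.npy",p)
E
```

```text
pose [ 0.57414441 -0.09865577 -0.39002521]
[[0.7, -0.7], [-1.1, -1.0], [0.3, -0.3], [-2.4, 0.7], [-0.2, 1.0], [0.3, -0.9], [0.6, -0.0], [0.7, -0.8], [-0.1, -1.2], [-0.5, -0.8], [-0.6, -0.8], [-1.2, 0.2], [0.3, 0.6], [-1.6, -0.1], [0.3, -0.4], [-1.7, 1.2], [0.2, 0.7]]
plunger [ 0.62038938 -0.11766635  0.084     ] [ 0.61952523 -0.11677174  0.084     ] [ 0.62040215 -0.11916252  0.084     ]
green [0.57585458 0.01787058 0.004     ] [np.float64(-0.04272294638194839), np.float64(0.10842538848244661)]
green [0.57706043 0.01978799 0.004     ] [np.float64(-0.04233667524051964), np.float64(0.11065727444237904)]
jar [ 0.691949   -0.00627325  0.06      ] [np.float64(0.07383248617266706), np.float64(0.13023523138766605)]
tape [ 0.60576655 -0.23926163  0.024     ] [np.float64(0.08270729854877008), np.float64(-0.11802317718896653)]
tin [ 0.4742438  -0.19580748  0.045     ] [np.float64(-0.05545979931496768), np.float64(-0.12783895376380483)]
```

Two views agree to about 2 mm: the dispenser's yaw is -0.39 and the green pad is at local (-42, 109) mm. I'll press the plunger now.

```bash
cat >> h.py <<'E'
p=np.load("pose.npy")
def W(x,y,z):
    c,s=np.cos(p[2]),np.sin(p[2]); return np.array([p[0]+c*x-s*y,p[1]+s*x+c*y,z])
def ROT(sign):
    y=sign*np.array([np.cos(p[2]),np.sin(p[2]),0]);z=np.array([0,0,-1.]);return np.column_stack([np.cross(y,z),y,z])
E
python3 - <<'E'
from station import robot, claw, imaging
from h import *; import cv2
st=robot.read_state()
e=st["eef_pos"]
best=min(((robot.solve_ik(W(.05,0,.16),ROT(s)),s) for s in (1,-1)),key=lambda a:9 if a[0] is None else abs(a[0][5]))
print(best); R=ROT(best[1])
robot.line_to([e[0],e[1],.33],v=.3)
claw.command_gripper(0.0)
robot.move_pose(W(.05,0,.25),R)
robot.line_to(W(.05,0,.108),v=.15)
print(robot.read_state()["wrist_force"],robot.read_state()["width"])
print(robot.line_to(W(.05,0,.0865),v=.03,stop_force=22))
s=robot.read_state();print(s["eef_pos"],s["wrist_force"])
robot.pause(.2);s=robot.read_state();print(s["eef_pos"],s["wrist_force"])
robot.line_to(W(.05,0,.13),v=.06)
robot.line_to(W(-.0,-0.06,.2),v=.2)
s=robot.read_state();print(s["eef_pos"],s["clock"],s["qpos"])
for n in("top","side","wrist"):
    c=imaging.read_camera(n);np.savez(f"{n}1.npz",**c);a=c["pixels"][:,:,::-1]
    cv2.imwrite(f"pics/{n}1.png",a if n=="wrist" else cv2.resize(a[140:270,270:430] if n=="top" else a[190:310,265:395],None,fx=5,fy=4.6 if n=="top" else 5,interpolation=cv2.INTER_CUBIC))
E
```

```text
(array([-3.24377829e-01,  3.79237393e-01,  1.45846339e+00, -4.44089210e-16,
        1.30389187e+00,  6.56473787e-02]), 1)
[-0.06201259 -0.24786516  0.34894646] 0.0006593031319119838
False
[ 0.62143802 -0.11801121  0.08833789] [-1.87030124  1.10442148  6.32538486]
[ 0.62143045 -0.11800508  0.0883914 ] [-2.02506588 -0.06645951  7.74829057]
[ 0.55127102 -0.15390162  0.19940741] 8.5833 [-4.23711521e-01  2.22498002e-01  1.57555156e+00  5.12496453e-04
  1.34403669e+00 -3.34278243e-02]
```

View pics/top1.png

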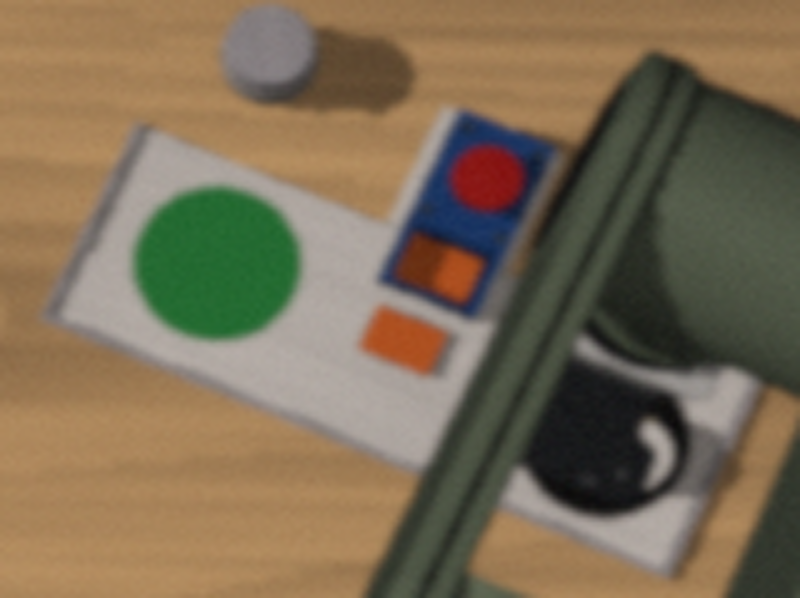

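View pics/side1.png

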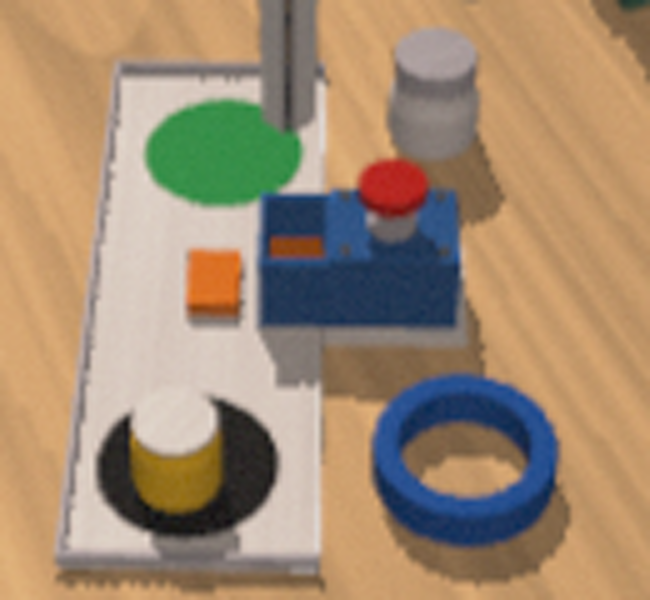

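View pics/wrist1.png

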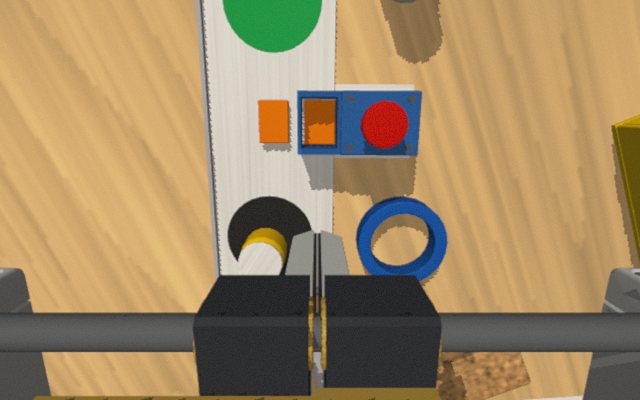

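The packer lies square on the tray, clear of the mouth, at about (275,121) in the wrist view. The plunger is up and the stack is in place.

```bash
cat >> h.py <<'E'
def loc(w):
    d=np.asarray(w)[:2]-p[:2];c,s=np.cos(p[2]),np.sin(p[2]);return np.array([c*d[0]+s*d[1],-s*d[0]+c*d[1]])
E
python3 - <<'E'
from station import robot, claw, imaging
from h import *; import cv2
L=lambda n:dict(np.load(n))
a=loc(ray(L("top1.npz"),405.5/5+269.5,340.5/4.6+139.5,.014));b=loc(ray(L("side1.npz"),216/5+264.5,279/5+189.5,.014));c=loc(ray(L("wrist1.npz"),274.5,121.5,.014))
print(a,b,c)
x0=np.median([a[0],b[0],c[0]])
R=ROT(1)
claw.command_gripper(0.006)
robot.line_to(W(x0,-.055,.10),v=.25,rotation=R)
robot.line_to(W(x0,-.055,.027),v=.08,stop_force=10)
print(robot.read_state()["eef_pos"],robot.read_state()["wrist_force"])
robot.line_to(W(x0,.03,.027),v=.04,stop_force=9)
s=robot.read_state();print(s["eef_pos"],s["wrist_force"],loc(s["eef_pos"]),s["clock"])
for n in("top","side","wrist"):
    c=imaging.read_camera(n);np.savez(f"{n}2.npz",**c);a=c["pixels"][:,:,::-1]
    cv2.imwrite(f"pics/{n}2.png",a if n=="wrist" else cv2.resize(a[140:270,270:430] if n=="top" else a[190:310,265:395],None,fx=5,fy=4.6 if n=="top" else 5,interpolation=cv2.INTER_CUBIC))
E
```

```text
[-0.04332928  0.00024472] [-0.04173761  0.00123799] [-0.04188052  0.00207936]
[ 0.51508555 -0.13382089  0.0275187 ] [-0.00862573 -0.36059042  0.63411406]
[ 0.54679684 -0.05509678  0.02701277] [ 0.96855857 -0.51511068  0.67037992] [-0.04185539  0.02988982] 12.9833
```

View pics/side2.png

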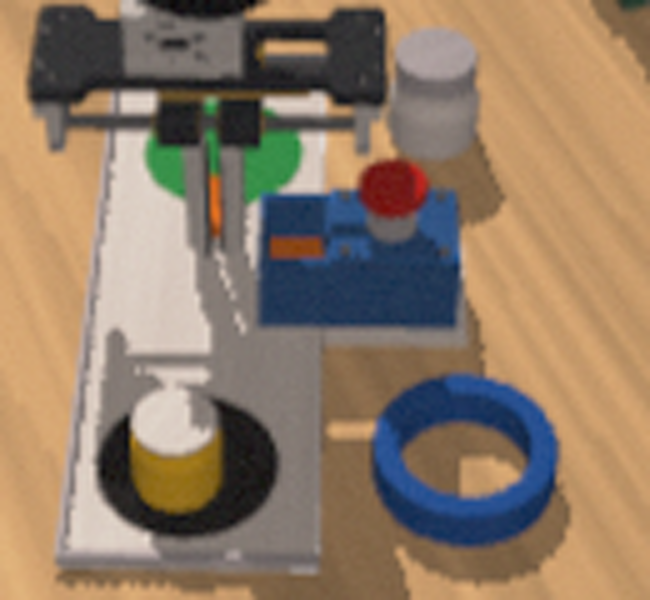

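View pics/wrist2.png

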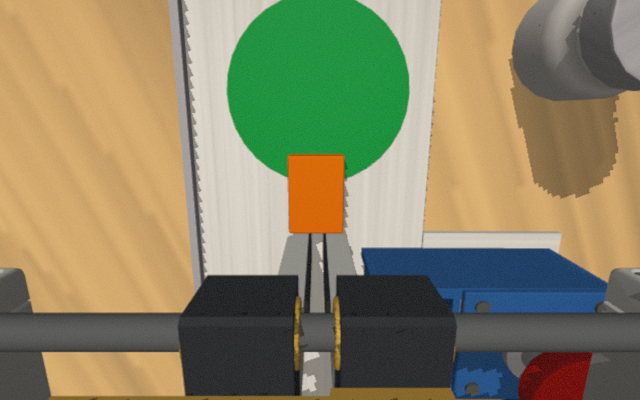

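The push is square: in the wrist view the packer spans (289,155) to (344,233), and the pad is centred at (318,89). I'll measure what's left and finish the push.

Run:
```python
from station import robot, claw, imaging
from h import *; import cv2
c=dict(np.load("wrist2.npz"))
pk=loc(ray(c,316,194,.014)); gr=loc(ray(c,318,89,.004)); print(pk,gr)
f=loc(robot.read_state()["eef_pos"])
d=.109-pk[1]; print("off",pk[1]-f[1])
tgt=f+[0,d]
print(robot.line_to(W(*tgt,.027),v=.04,stop_force=9))
robot.line_to(W(tgt[0],tgt[1]-.03,.027),v=.05)
robot.line_to(W(tgt[0],tgt[1]-.05,.15),v=.15)
robot.line_to(W(-.06,-.06,.28),v=.25)
print(robot.read_state()["clock"])
for n in("top","side","wrist"):
    c=imaging.read_camera(n);np.savez(f"{n}3.npz",**c);a=c["pixels"][:,:,::-1]
    cv2.imwrite(f"pics/{n}3.png",a if n=="wrist" else cv2.resize(a[140:270,270:430] if n=="top" else a[190:310,265:395],None,fx=5,fy=4.6 if n=="top" else 5,interpolation=cv2.INTER_CUBIC))
```

```text
[-0.04314592  0.06060236] [-0.04218531  0.11151727]
off 0.030712001170658705
False
17.0083
```

View pics/top3.png

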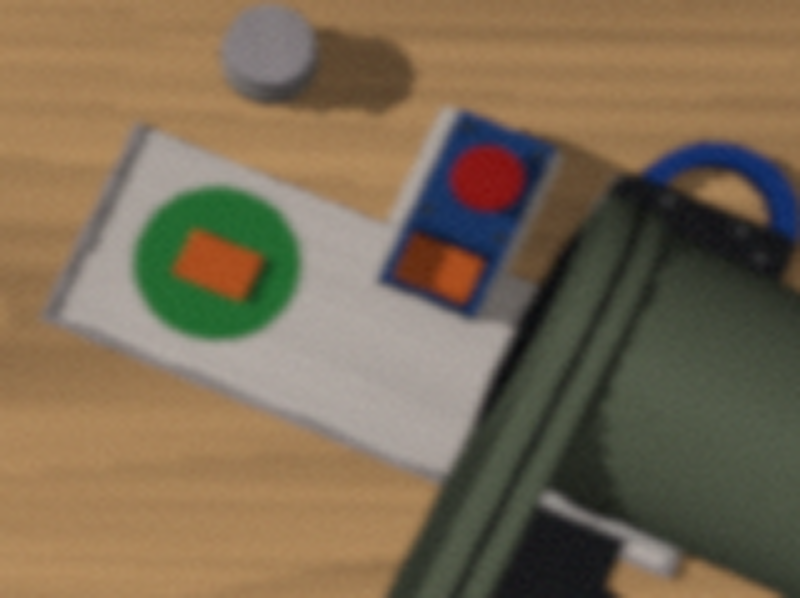

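View pics/wrist3.png

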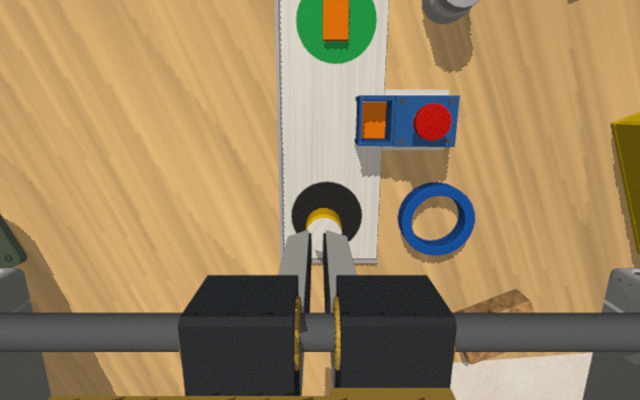

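View pics/side3.png

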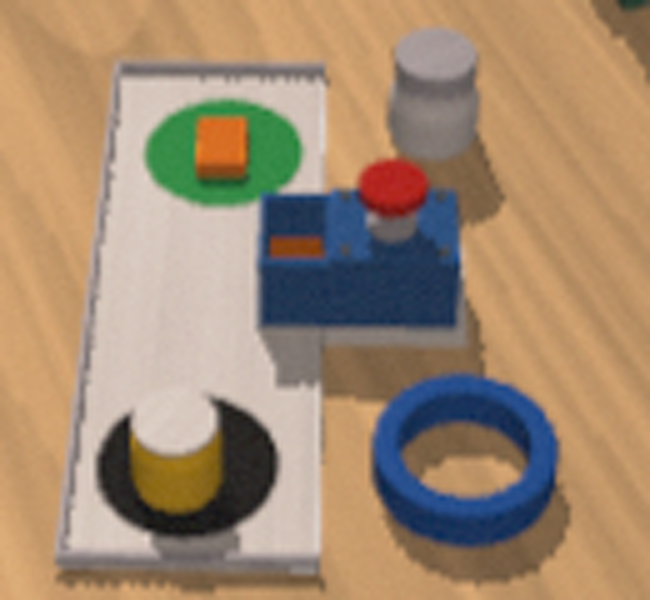

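The packer lies flat in the middle of the green pad, at crop pixel (219,264) in the top view against the pad's (218,263). The plunger is up, the tin, jar and tape haven't moved, and the robot is clear.

```bash
python3 -c "
from station import close_job
print(close_job())"
```

```text
the job is handed in; nothing more can be done
None
```

I pressed the plunger once with the closed fingertips. The packer came out square on the tray, and I pushed it sideways onto the green pad, backed off and handed the job in. The last clock reading, just before the final pictures, was 17.0 s of the 51 s allowed.

**Final position:** in the last top, side and wrist pictures the packer lies flat and central on the pad, within a few mm of its centre.

**Other items:** the plunger is back up, the other packers are still in the magazine, and the tin, jar and tape are where they were. I did not check the other bystanders closely, but the arm worked well away from them.

**Checks that were slightly off:**
- **Press depth:** the arm gave a little under load, so the plunger went down about 14.6 mm of its 16 mm. That is above the required 13 mm, and the packer came to rest at about x = -42 mm instead of -46 mm, still clear of the mouth.
- **Position estimates:** the camera estimates disagreed by up to about 2–3 mm.

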